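Turn the bin tags to match the stock of plywood discs

TASK

Each bin on the board has a hinged tag in front of it that says full when it leans towards its bin with the round boss facing up, and not full when it leans away from its bin with the straight bar facing up. Gently push over, with the fingertips or the outside of the fingers and without pinching, every tag that is wrong, so that only a bin stacked up to its rim with discs is marked full and every other bin is marked not full, each tag lying right over. Leave the tags that are already right as they are, and do not shift any of the loose things standing on the board and bench.

Things in the scene. Friction and masses are not known exactly. Their poses are not given: they have to be found in the camera images.
- board: Fixed plywood board flat on the bench, 320 x 460 x 18 mm; origin at the centre of its underside. Its x axis points from the tags towards the bins (away from the robot), y along the row, z up. Four places 110 mm apart along y; in each stands a hinged tag on its block (75 mm to -x of the board's centre line) and, straight beyond it in +x, a bin. All blocks and bins are square to the board.
- block_1: Wooden block carrying tag_1, fixed on the board at any of the four places, 36 (x) x 62 (y) mm, 36 mm high; origin at the centre of its underside, axes as the board's. Hinge axis along y, 30 mm above the origin. Its tag, a flat plate 54 mm wide, 5 mm thick, free edge 55 mm from the hinge axis, speaks for the bin straight beyond (bin front 105 mm from the origin).
- tag_1 (a joint): Hinge of tag_1 (white, dark boss and bar). 0 = upright; positive = leaning to the bin (+x), raised round boss (32 mm) up: FULL; negative = leaning to the robot, raised bar (44 x 10 mm) up: NOT FULL. Stops at -0.55 and 0.55 rad, free edge then 29 mm to that side of the hinge and 47 mm above it. Loose hinge: pushed past upright, the tag (60 g) falls to its rigid other stop by itself.
- block_2: Wooden block carrying tag_2, fixed on the board at any of the four places, 36 (x) x 62 (y) mm, 36 mm high; origin at the centre of its underside, axes as the board's. Hinge axis along y, 30 mm above the origin. Its tag, a flat plate 54 mm wide, 5 mm thick, free edge 55 mm from the hinge axis, speaks for the bin straight beyond (bin front 105 mm from the origin).
- tag_2 (a joint): Hinge of tag_2 (white, dark boss and bar). 0 = upright; positive = leaning to the bin (+x), raised round boss (32 mm) up: FULL; negative = leaning to the robot, raised bar (44 x 10 mm) up: NOT FULL. Stops at -0.55 and 0.55 rad, free edge then 29 mm to that side of the hinge and 47 mm above it. Loose hinge: pushed past upright, the tag (60 g) falls to its rigid other stop by itself.
- block_3: Wooden block carrying tag_3, fixed on the board at any of the four places, 36 (x) x 62 (y) mm, 36 mm high; origin at the centre of its underside, axes as the board's. Hinge axis along y, 30 mm above the origin. Its tag, a flat plate 54 mm wide, 5 mm thick, free edge 55 mm from the hinge axis, speaks for the bin straight beyond (bin front 105 mm from the origin).
- tag_3 (a joint): Hinge of tag_3 (white, dark boss and bar). 0 = upright; positive = leaning to the bin (+x), raised round boss (32 mm) up: FULL; negative = leaning to the robot, raised bar (44 x 10 mm) up: NOT FULL. Stops at -0.55 and 0.55 rad, free edge then 29 mm to that side of the hinge and 47 mm above it. Loose hinge: pushed past upright, the tag (60 g) falls to its rigid other stop by itself.
- block_4: Wooden block carrying tag_4, fixed on the board at any of the four places, 36 (x) x 62 (y) mm, 36 mm high; origin at the centre of its underside, axes as the board's. Hinge axis along y, 30 mm above the origin. Its tag, a flat plate 54 mm wide, 5 mm thick, free edge 55 mm from the hinge axis, speaks for the bin straight beyond (bin front 105 mm from the origin).
- tag_4 (a joint): Hinge of tag_4 (white, dark boss and bar). 0 = upright; positive = leaning to the bin (+x), raised round boss (32 mm) up: FULL; negative = leaning to the robot, raised bar (44 x 10 mm) up: NOT FULL. Stops at -0.55 and 0.55 rad, free edge then 29 mm to that side of the hinge and 47 mm above it. Loose hinge: pushed past upright, the tag (60 g) falls to its rigid other stop by itself.
- bin_a_front (a point): Middle of the lower front edge (the side facing the tags) of the FULL bin: six plywood discs (84 mm across) stacked up to 19 mm above its rim. Grey open plastic bin 120 (x) x 100 (y) x 70 mm high, fixed on the board's top, at any of the four places.
- bin_b_front (a point): Middle of the lower front edge (the side facing the tags) of the bin that is not full: two plywood discs at the bottom. Grey open plastic bin 120 (x) x 100 (y) x 70 mm high, fixed on the board's top, at any of the four places.
- bin_c_front (a point): Middle of the lower front edge (the side facing the tags) of the bin that is not full: one plywood disc at the bottom. Grey open plastic bin 120 (x) x 100 (y) x 70 mm high, fixed on the board's top, at any of the four places.
- bin_d_front (a point): Middle of the lower front edge (the side facing the tags) of the bin that is not full: empty. Grey open plastic bin 120 (x) x 100 (y) x 70 mm high, fixed on the board's top, at any of the four places.
- dowel: Loose upright dowel, 20 mm across, 42 mm high, standing on the board midway between two neighbouring tags; origin at the centre of its underside. To be left alone.
- offcut: Loose plywood offcut 30 x 24 x 36 mm high, standing on the board midway between two neighbouring tags; origin at the centre of its underside. To be left alone.
- plug: Loose turned wooden plug, 24 mm across, 38 mm high, standing on the board midway between two neighbouring tags; origin at the centre of its underside. To be left alone.
- hammer: Loose hammer lying on the bench to the right of the board; to be left alone.
- loose_disc: Loose plywood disc, 90 mm across, 18 mm thick, lying on the bench to the left of the board; to be left alone.
- nail_jar: Glass jar 60 mm across, 80 mm high, on the bench to the right of the board; to be left alone.
- stop_block: Plywood block 90 x 35 x 30 mm high on the bench to the left of the board; to be left alone.

How it is judged (in metres and radians):
At the end, for the whole second after the job is handed in: The full bin's tag stands above +0.42 rad (boss up, leaning to the bin), the three others below -0.42 rad (bar up, leaning to the robot), all at rest (under 0.2 rad/s) (((horizontal distance between block_1 and bin_a_front below 0.128 m and value of joint tag_1 above 0.42 rad) or (not (horizontal distance between block_1 and bin_a_front below 0.128 m) and value of joint tag_1 below -0.42 rad)) and velocity of joint tag_1 between -0.2 and 0.2 rad/s and ((horizontal distance between block_2 and bin_a_front below 0.128 m and value of joint tag_2 above 0.42 rad) or (not (horizontal distance between block_2 and bin_a_front below 0.128 m) and value of joint tag_2 below -0.42 rad)) and velocity of joint tag_2 between -0.2 and 0.2 rad/s and ((horizontal distance between block_3 and bin_a_front below 0.128 m and value of joint tag_3 above 0.42 rad) or (not (horizontal distance between block_3 and bin_a_front below 0.128 m) and value of joint tag_3 below -0.42 rad)) and velocity of joint tag_3 between -0.2 and 0.2 rad/s and ((horizontal distance between block_4 and bin_a_front below 0.128 m and value of joint tag_4 above 0.42 rad) or (not (horizontal distance between block_4 and bin_a_front below 0.128 m) and value of joint tag_4 below -0.42 rad)) and velocity of joint tag_4 between -0.2 and 0.2 rad/s); the robot touches nothing.
It fails at once if a tag that was right at the start is swung towards the wrong side (within 0.25 rad of upright or beyond) ((horizontal distance between block_1 and bin_a_front below 0.128 m and value of joint tag_1 below 0.25 rad) or (horizontal distance between block_2 and bin_a_front below 0.128 m and value of joint tag_2 below 0.25 rad) or (horizontal distance between block_3 and bin_a_front below 0.128 m and value of joint tag_3 below 0.25 rad) or (not (horizontal distance between block_4 and bin_a_front below 0.128 m) and value of joint tag_4 above -0.25 rad)).
It fails at once if a tag or its block is pinched, pressed or struck with more than 25 N (contact force between any of the fingers, the arm and block_1 above 25 N or contact force between any of the fingers, the arm and block_2 above 25 N or contact force between any of the fingers, the arm and block_3 above 25 N or contact force between any of the fingers, the arm and block_4 above 25 N).
It fails at once if a loose thing is shifted, lifted or carried by more than 15 mm (distance of any of dowel, offcut, plug, hammer, loose_disc, nail_jar, stop_block from where it was at the start of the episode above 0.015 m).
It fails at once if one of the things standing between the tags is knocked over (angle between any of dowel, offcut, plug's own z axis and vertical above 0.4 rad).
It also fails if it takes over 48 s, if anything falls off the work surface, if the arm or the gripper's body presses on something with over 40 N, if the wrist force passes 120 N, or if a joint passes its speed limit or range.

ROBOT

A 6-joint arm with a two-finger parallel gripper is mounted at the origin on the work surface. World frame = base frame: x ahead of the robot, y to its left, z up, the work surface at z = 0. Lengths are in m, angles in degrees, forces in N, time in s.
With the tool pointing down it reaches from about 0.4 to 0.825 m from the base axis. Payload 7 kg.
Tool frame: the origin (TCP) lies at the very end of the fingers, on their centre line; the grasp point (between the pads) lies 19 mm behind it (ctrl.pinch_z is the distance from the TCP to the grasp point, in m); z points along the fingers, x is the direction in which the jaws open and shut, and the axes are right-handed (so a half turn about z gives the same grasp; the last joint's range is limited). The gripper opens to 88 mm and grips with 3 to 60 N. Pads are 19 mm wide; open, the fingers measure 130 mm over their backs; the gripper's body (78 mm by 193 mm) begins 47 mm behind the grasp point.
Start: joints at [-59.926, 20.546, 0.682, 0, -70.136, -16.507], TCP at [0.158, -0.656, 0.227] pointing down, gripper open.
Joint ranges: [-176.03, 176.03], [-82.01, 121.73], [-58.28, 71.71], [-173.87, 95.51], [-174.79, -0.11], [-173.66, 173.66]. Speed limits (degrees/s): [136.94, 136.94, 172.46, 180, 180, 180].

INTERFACE

Orientations are given as [roll, pitch, yaw] about the fixed x, y, z axes, in that order (R = Rz(yaw) Ry(pitch) Rx(roll)).
In Python, from plant import ctrl gives the robot as it stands.
- The arm moves only by the tool carry_out, never from a script. Its argument "increments" is a list of rows, each a list of 7 numbers: the turn, a rotation vector about the world's x, y, z in degrees, then the shift along the world's x, y, z in mm, then the closure, from 0 (fully open) to 1 (shut). In form: [[ax, ay, az, dx, dy, dz, grip], ...]. A call has 1 to 20 rows; each row is the pose to reach, as a shift and turn from the pose commanded when the call began; what a row does not reach only later rows make up. A row lasts 1/8 s, in which the tool goes at most 62.5 mm and 10.7 degrees, less where a joint would pass 70% of its speed; a pose out of reach is approached as far as the arm can. A call with a gripper value outside its range is refused whole. The fingers move at their own pace and stop on an object; the grip force is fixed at half the most. Time passes only in rows, so rows that repeat a pose let the fingers close. It gives the time, the measured TCP pose, the force and the opening at its end, in the units of the state.
- ctrl.get_obs(): the state, without advancing time (a new reading comes with each control period).
- ctrl.snapshot(name): name is "scene" or "top" or "wrist"; returns a dict with "pixels" (480x640x3 uint8, blue, green, red), "intrinsics" (3x3 intrinsics, pixels), "dist" ([k1, k2, p1, p2, k3] as OpenCV has them; the pictures are not rectified), "rvec" (rotation vector, rad) and "tvec" (3), from world to camera coordinates, as OpenCV has them; the wrist camera has in their place "hand_eye" (4x4, takes a point from camera to tool coordinates, whose origin is the TCP and whose axes are the tool frame's). Camera axes: x right, y down, z forward; pixel columns grow to the right and rows downward; lengths in m; the calibration is good to about 2 mm. A picture is of the moment at which its call begins: read the wrist's pose just before it. There is no depth.
- ctrl.close_job(): hands the job in, once; it reports no verdict.
Trained networks look in a picture, given as the dict that the camera call returned (one of the last four; its "shot" number tells which), for a name from the list of things; names that differ only in an ending like _2 or _b are one class to them, and where a whole thing is asked for, a point or a joint stands for the part that bears it (a point fixed in the world has none). Each returns a list of dicts, best first, with "confidence" (0 to 1); they miss things now and then, are a little off and sometimes report something else, mostly with a low value. They report only what shows in the picture. A call takes as long as a camera call.
- ctrl.search_frame(picture, label): "centre" ([x, y, z] in m, in world coordinates, good to about 4 mm: the middle of the surface that is visible of it).
- ctrl.outline_of(picture, label): "pixels" (480x640 bool, what is visible of it).
The state is a dict: "clock": time; "joint_pos": joint angles; "qvel": joint speeds; "tau": joint torques, N m; "tool_pos": TCP position; "orientation": TCP orientation; "force": force on the tool from outside, world axes, zero at the start; "moment": the same for the moment, N m; "opening": finger opening in m.
Only numpy, scipy, OpenCV 4.12 (cv2) and the standard library are available. Lean on these libraries where they do the work, as an engineer would, in place of code of your own. Each camera call takes 0.05 s, during which the arm holds its last target. There are 200 camera calls.

## Working session

There is one attempt and no reset: what is moved stays moved. The work goes in short steps, Python scripts to look and compute and a tool call to move; the robot and the scene stay as the last step left them, time stands still between calls to the robot, and variables do not carry over. Pictures are saved under pics/ and viewed, about 8 in all and at most 12, crops included, and the job is handed in when it is done.

Besides the shell and the picture viewer there is one more tool, called after ">>>" as name(argument=value, ...), one argument or row to a line, values as JSON. carry_out: Moves the arm, as the interface text tells. Its arguments: {"type":"object","properties":{"increments":{"type":"array"}},"required":["increments"]}

```bash
mkdir -p pics
cat > h.py <<'E'
import cv2,numpy as np
from plant import ctrl
def shot(n):
    return ctrl.snapshot(n)
def cam(p):
    return np.array(p["intrinsics"],float),np.array(p["dist"],float),np.array(p["rvec"],float),np.array(p["tvec"],float)
def proj(p,X):
    K,D,r,t=cam(p); return cv2.projectPoints(np.array(X,float).reshape(-1,1,3),r,t,K,D)[0].reshape(-1,2)
E
python3 - <<'E'
from h import *
print(ctrl.get_obs())
for n in ("scene","top"):
    p=shot(n); cv2.imwrite(f"pics/{n}0.png",p["pixels"])
    for l in ("tag_1","block_1","dowel","offcut","plug","board","hammer","nail_jar","loose_disc","stop_block"):
        print(n,l,[(np.round(d["centre"],3).tolist(),round(d["confidence"],2)) for d in ctrl.search_frame(p,l)])
E
```

```text
{'clock': 0.0, 'joint_pos': array([-5.99249481e+01,  2.05916730e+01,  6.33009414e-01, -2.08120216e-02,
       -7.01362583e+01, -1.65057412e+01]), 'qvel': array([-0.10956018,  0.07923815,  0.00224868,  0.03130191, -0.1229072 ,
        0.08505461]), 'tau': array([-9.62744116e-05, -5.82723212e+01,  2.93048126e+01,  6.99700847e+00,
        6.94215763e-03, -1.88081517e-04]), 'tool_pos': array([ 0.1582131 , -0.65568026,  0.22561203]), 'orientation': array([-1.79991787e+02, -9.65692253e-02,  1.03562216e+02]), 'force': array([ 0.35688325, -0.53829569,  1.39502585]), 'moment': array([-0.0032197 , -0.00091069, -0.06740801]), 'opening': 0.08812824441774658}
scene tag_1 [([0.492, -0.148, 0.072], 0.9), ([0.559, 0.178, 0.092], 0.45), ([0.54, -0.04, 0.092], 0.4)]
scene block_1 [([0.55, 0.178, 0.045], 0.66), ([0.531, -0.034, 0.039], 0.61), ([0.504, -0.149, 0.054], 0.58), ([0.538, 0.076, 0.045], 0.57)]
scene dowel [([0.525, 0.015, 0.055], 0.54)]
scene offcut [([0.539, 0.128, 0.053], 0.67)]
scene plug [([0.501, -0.149, 0.052], 0.39)]
scene board [([0.552, 0.058, 0.017], 0.83), ([0.54, 0.126, 0.051], 0
[... 301 characters left out ...]
 ([0.548, 0.17, 0.081], 0.64), ([0.679, 0.05, 0.09], 0.34)]
top block_1 [([0.526, 0.065, 0.064], 0.73), ([0.523, -0.041, 0.062], 0.69), ([0.495, -0.15, 0.057], 0.64), ([0.542, 0.173, 0.06], 0.6), ([0.526, -0.046, 0.079], 0.32)]
top dowel [([0.515, 0.011, 0.058], 0.52)]
top offcut [([0.526, 0.12, 0.054], 0.58)]
top plug [([0.505, -0.098, 0.037], 0.42)]
top board [([0.537, -0.002, 0.016], 0.9)]
top hammer [([0.495, -0.149, 0.059], 0.72), ([0.39, -0.424, 0.019], 0.71), ([0.516, 0.01, 0.058], 0.6), ([0.681, -0.061, 0.051], 0.57)]
top nail_jar [([0.537, -0.425, 0.081], 0.87)]
top loose_disc [([0.453, 0.414, 0.018], 0.77), ([0.525, -0.043, 0.06], 0.68)]
top stop_block [([0.6, 0.452, 0.028], 0.78)]
```

View pics/scene0.png

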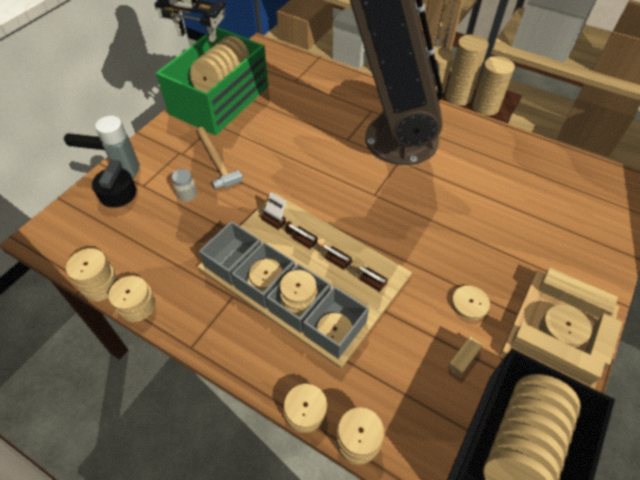

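View pics/top0.png

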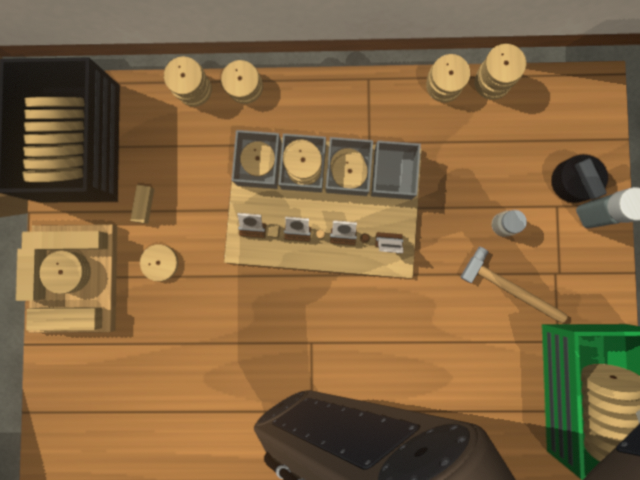

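The scene picture shows four bins, with discs at about (265,273), (298,288) and (335,325) and one empty. In the top picture, the tags at (250,222), (297,227) and (344,230) show the boss and the one at (390,243) shows the bar. I'll enlarge both to be sure which bin is full.

Run:
```python
from h import *
from scipy.optimize import least_squares
a=cv2.resize(cv2.imread("pics/top0.png")[120:285,220:425],None,fx=3.8,fy=3.5,interpolation=cv2.INTER_CUBIC)[:, :790]
cv2.imwrite("pics/c1.png",cv2.resize(cv2.imread("pics/top0.png")[120:285,220:425],None,fx=3.6,fy=3.6,interpolation=cv2.INTER_CUBIC))
cv2.imwrite("pics/c2.png",cv2.resize(cv2.imread("pics/scene0.png")[185:365,190:420],None,fx=3.3,fy=3.3,interpolation=cv2.INTER_CUBIC))
```

```text
(no output)
```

View pics/c1.png

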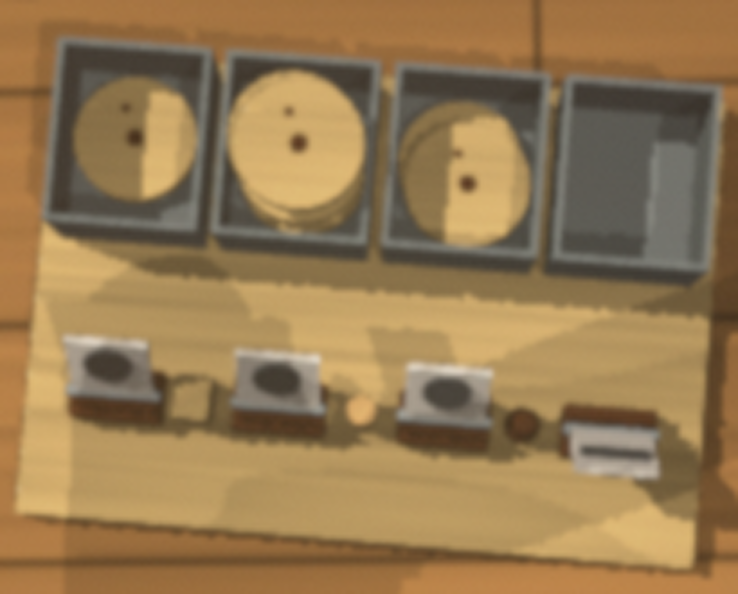

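View pics/c2.png

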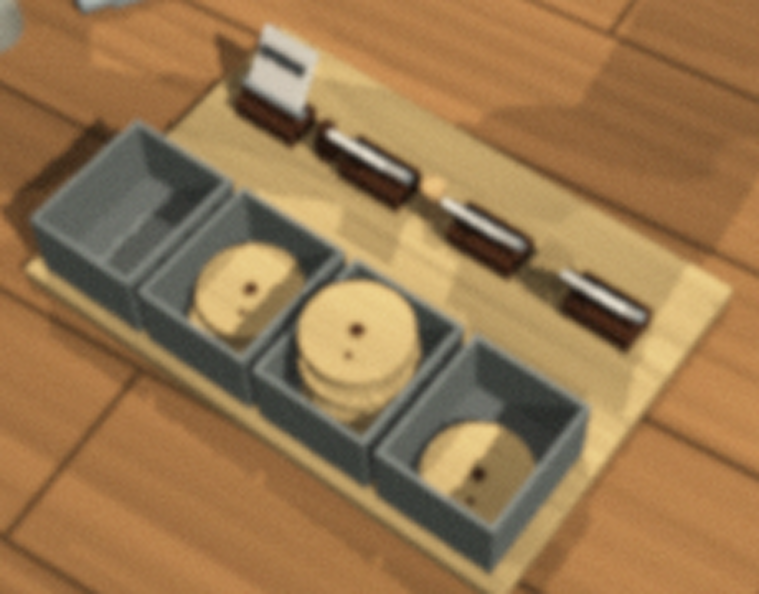

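The crops show the full bin is the second from +y: its stack stands proud of the rim at (298,140) in the top crop. So the wrong tags are the leftmost (105,365) and the third (447,390), both boss up. I'll fit the board pose from the corners.

```bash
cat >> h.py <<'E'
def b2w(q,P):
    c,s=np.cos(q[2]),np.sin(q[2]); P=np.array(P,float)
    return np.c_[q[0]+c*P[:,0]-s*P[:,1],q[1]+s*P[:,0]+c*P[:,1],P[:,2]]
E
python3 - <<'E'
from h import *
from scipy.optimize import least_squares
B=.018
fe=-.075+.029; z=.048+.047
top=[([-.16,.23,B],(17,513)),([-.16,-.23,B],(694,568)),
 ([fe,.165+.027,z],(65,338)),([fe,.165-.027,z],(150,342)),([fe,.055+.027,z],(235,350)),([fe,.055-.027,z],(321,354)),([fe,-.055+.027,z],(408,365)),([fe,-.055-.027,z],(492,369))]
sc=[([-.16,.23,B],(730,290)),([.16,-.23,B],(28,266))]
pt,ps=shot("top"),shot("scene")
T=np.array([u for _,u in top])/3.6+[220,120]; S=np.array([u for _,u in sc])/3.3+[190,185]
f=lambda q: np.r_[(proj(pt,b2w(q,[x for x,_ in top]))-T).ravel(),(proj(ps,b2w(q,[x for x,_ in sc]))-S).ravel()]
for loss in("linear","soft_l1"):
    r=least_squares(f,[.59,.01,-.05],loss=loss); print(r.x,np.degrees(r.x[2])); print(np.round(f(r.x).reshape(-1,2),1).tolist())
q=r.x; np.save("q.npy",q)
print("hinges",b2w(q,[[-.075,y,.048] for y in(.165,.055,-.055,-.165)]).round(4))
print("px/mm",np.linalg.norm(proj(pt,[[.55,0,.02]])-proj(pt,[[.65,0,.02]]))/100)
v=pt["pixels"].copy()
def box(x0,x1,y0,y1,z0,z1):
    return [(x,y,z) for z in(z0,z1) for x,y in((x0,y0),(x1,y0),(x1,y1),(x0,y1))]
from itertools import chain
big={}
for n,p,(r0,r1,c0,c1),s in(("top",pt,(120,285,220,425),3.6),("scene",ps,(185,365,190,420),3.3)):
    im=cv2.resize(p["pixels"][r0:r1,c0:c1],None,fx=s,fy=s,interpolation=cv2.INTER_CUBIC)
    L=[box(-.16,.16,-.23,.23,0,B)]+[box(-.093,-.057,y-.031,y+.031,B,B+.036) for y in(.165,.055,-.055,-.165)]+[box(.03,.15,y-.05,y+.05,B,B+.07) for y in(.165,.055,-.055,-.165)]
    for b in L:
        u=((proj(p,b2w(q,b))-[c0,r0])*s).astype(int); cv2.polylines(im,[u[4:]],True,(0,0,255),1)
    cv2.imwrite(f"pics/o_{n}.png",im)
E
```

```text
[ 0.59245437  0.00364688 -0.09180014] -5.259760746430983
[[-0.9, -0.3], [-0.4, 0.2], [-0.4, -0.5], [-0.7, 0.3], [-0.0, -0.0], [-0.4, 0.8], [-0.2, -0.3], [0.0, 0.5], [-0.5, -1.6], [-2.6, -0.2]]
[ 0.59261196  0.00337051 -0.09039063] -5.179001532995918
[[-0.8, -0.2], [-0.1, 0.0], [-0.2, -0.5], [-0.5, 0.3], [0.1, -0.0], [-0.3, 0.7], [-0.1, -0.4], [0.2, 0.4], [-0.7, -1.7], [-2.8, -0.0]]
hinges [[ 0.5328  0.1745  0.048 ]
 [ 0.5229  0.0649  0.048 ]
 [ 0.513  -0.0446  0.048 ]
 [ 0.503  -0.1542  0.048 ]]
px/mm 0.4059069040108736
```

View pics/o_top.png

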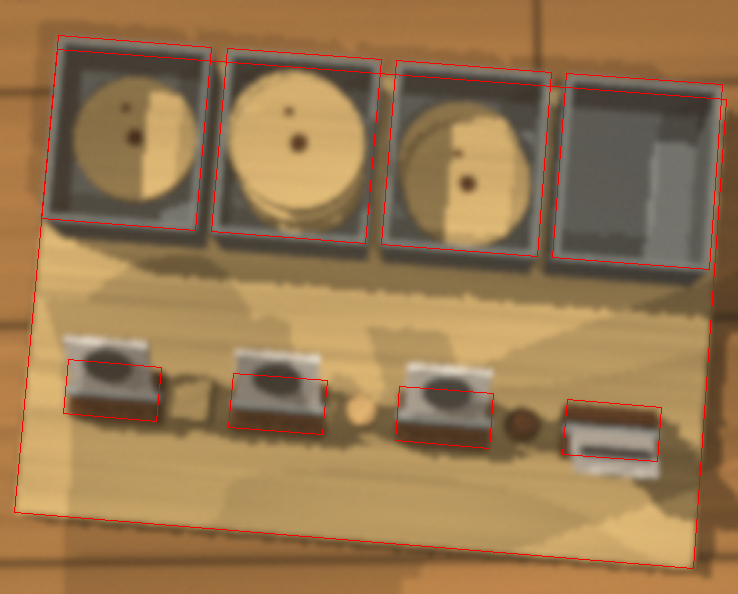

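The overlay agrees within about 1 px (roughly 2 mm) of the bins, blocks and board edges. I'll move above the gap beyond the third tag with the fingers shut and the jaw axis along the row.

>>> carry_out(
  increments=[
    [0,0,0,0,0,30,1],
    [0,0,0,0,0,60,1],
    [0,0,-2,20,30,60,1],
    [0,0,-4,50,75,60,1],
    [0,0,-6,80,118,60,1],
    [0,0,-8,112,163,60,1],
    [0,0,-10,144,210,60,1],
    [0,0,-12,176,257,60,1],
    [0,0,-14,208,304,60,1],
    [0,0,-16,240,351,60,1],
    [0,0,-18,272,398,60,1],
    [0,0,-18.8,304,445,60,1],
    [0,0,-18.8,336,492,50,1],
    [0,0,-18.8,366,537,30,1],
    [0,0,-18.8,392,574,10,1],
    [0,0,-18.8,408,597,-10,1],
    [0,0,-18.8,415,606,-30,1],
    [0,0,-18.8,415,606,-40,1],
    [0,0,-18.8,415,606,-40,1],
    [0,0,-18.8,415,606,-40,1],
  ],
)

```text
clock: 3.7
tool_pos: [0.5735, -0.0507, 0.1876]
orientation: [179.9, -0.0, 84.7]
force: [-0.1, -0.2, 0.2]
opening: 0.0005
```

Run:
```python
from h import *
from scipy.spatial.transform import Rotation as R
o=ctrl.get_obs(); p=shot("wrist"); im=p["pixels"].copy()
Rt=R.from_euler("xyz",o["orientation"],degrees=True).as_matrix(); H=np.array(p["hand_eye"])
M=np.eye(4);M[:3,:3]=Rt;M[:3,3]=o["tool_pos"]; C=np.linalg.inv(M@H)
rv=cv2.Rodrigues(C[:3,:3])[0]; q=np.load("q.npy")
pr=lambda P: cv2.projectPoints(b2w(q,P),rv,C[:3,3],np.array(p["intrinsics"]),np.array(p["dist"]))[0].reshape(-1,2).astype(int)
ln=lambda P,c:cv2.polylines(im,[pr(P)],True,c,1)
for i,y in enumerate((.055,-.055,-.165)):
    s=-1 if i==2 else 1; x=-.075+s*.029
    ln([[x,y-.027,.095],[x,y+.027,.095],[-.075,y+.027,.048],[-.075,y-.027,.048]],(0,0,255))
    ln([[-.093,y-.031,.054],[-.057,y-.031,.054],[-.057,y+.031,.054],[-.093,y+.031,.054]],(0,255,0))
    ln([[.03,y-.05,.088],[.15,y-.05,.088],[.15,y+.05,.088],[.03,y+.05,.088]],(255,0,255))
cv2.imwrite("pics/w1.png",im)
t=o["tool_pos"]; c,s=np.cos(q[2]),np.sin(q[2]); d=t[:2]-q[:2]; print("tcp in board",c*d[0]+s*d[1],-s*d[0]+c*d[1])
```

```text
tcp in board -0.014165086796826893 -0.05557174761790026
```

View pics/w1.png

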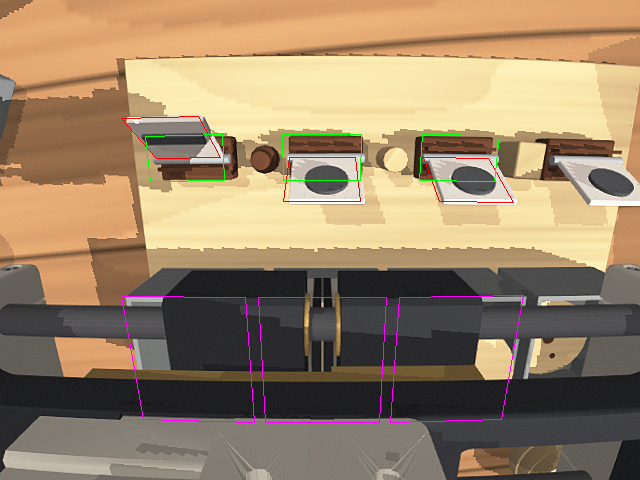

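The wrist view shows the third tag at about (325,180), in line with the closed fingers at (322,330), and nothing lies under the descent spot. I'll go down behind it and push it over slowly.

>>> carry_out(
  increments=[
    [0,0,0,0,0,-15,1],
    [0,0,0,0,0,-35,1],
    [0,0,0,0,0,-55,1],
    [0,0,0,0,0,-75,1],
    [0,0,0,0,0,-95,1],
    [0,0,0,0,0,-108,1],
    [0,0,0,0,0,-113,1],
    [0,0,0,-5,0.5,-113,1],
    [0,0,0,-11,1,-113,1],
    [0,0,0,-15,1.4,-113,1],
    [0,0,0,-19,1.7,-113,1],
    [0,0,0,-22,2,-113,1],
    [0,0,0,-26,2.4,-113,1],
    [0,0,0,-30,2.7,-113,1],
    [0,0,0,-34,3.1,-113,1],
    [0,0,0,-38,3.5,-113,1],
    [0,0,0,-42,3.8,-113,1],
    [0,0,0,-46,4.2,-113,1],
    [0,0,0,-50,4.5,-113,1],
    [0,0,0,-54,4.9,-113,1],
  ],
)

```text
clock: 6.25
tool_pos: [0.519, -0.0452, 0.0735]
orientation: [-180.0, 0.0, 84.8]
force: [0.3, -0.2, 1.0]
opening: 0.0006
```

>>> carry_out(
  increments=[
    [0,0,0,-3,0.3,0,1],
    [0,0,0,-3,0.3,0,1],
    [0,0,0,3,-0.3,0,1],
    [0,0,0,15,-1.4,0,1],
    [0,0,0,30,-2.7,5,1],
    [0,0,0,40,-3.6,25,1],
    [0,0,0,40,-3.6,60,1],
    [0,0,0,40,-3.6,90,1],
    [0,0,0,40,-3.6,113,1],
    [0,0,0,40,-3.6,113,1],
  ],
)

```text
clock: 7.5
tool_pos: [0.5613, -0.0488, 0.1885]
orientation: [179.8, -0.0, 84.8]
force: [-0.3, 1.0, -0.6]
opening: 0.0006
```

Run:
```python
from h import *
p=shot("wrist"); cv2.imwrite("pics/w2.png",p["pixels"]); o=ctrl.get_obs(); print(o["clock"],o["tool_pos"],o["orientation"],o["force"])
```

```text
7.55 [ 0.56036062 -0.04883124  0.1871051 ] [ 1.79912063e+02 -3.16153752e-02  8.47580327e+01] [ 0.21655413 -0.50475648 -0.4371773 ]
```

View pics/w2.png

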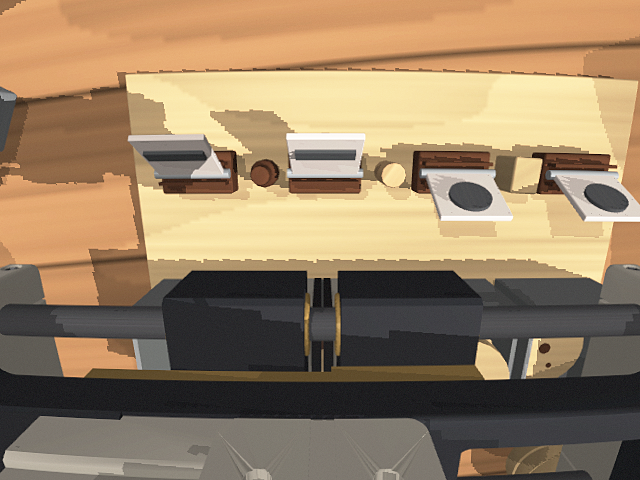

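The third tag now lies bar-up at (326,150), its neighbours are unchanged and the dowel, plug and offcut have not moved. Next is the leftmost tag at +y, done the same way.

>>> carry_out(
  increments=[
    [0,0,0,3,10,0,1],
    [0,0,0,6,40,0,1],
    [0,0,0,12,80,0,1],
    [0,0,0,18,120,0,1],
    [0,0,0,25,160,0,1],
    [0,0,0,30,195,0,1],
    [0,0,0,34,213,0,1],
    [0,0,0,34,218,0,1],
    [0,0,0,34,218,0,1],
    [0,0,0,34,218,0,1],
  ],
)

```text
clock: 8.8
tool_pos: [0.5932, 0.1683, 0.1866]
orientation: [-180.0, 0.0, 84.7]
force: [0.2, -0.6, -0.4]
opening: 0.0004
```

Run:
```python
from h import *
p=shot("wrist"); cv2.imwrite("pics/w3.png",p["pixels"]); o=ctrl.get_obs(); print(o["clock"],o["tool_pos"],o["orientation"])
q=np.load("q.npy"); d=o["tool_pos"][:2]-q[:2]; c,s=np.cos(q[2]),np.sin(q[2]); print("tcp in board",c*d[0]+s*d[1],-s*d[0]+c*d[1])
```

```text
8.85 [0.59324052 0.16825374 0.18669258] [ 1.79998910e+02 -1.07892441e-03  8.47155065e+01]
tcp in board -0.01425760981299192 0.16426683832333375
```

View pics/w3.png

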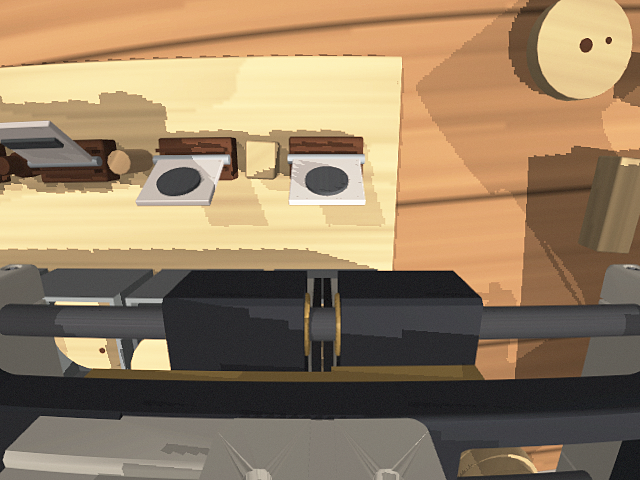

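The leftmost tag at (327,185) is centred ahead of the fingers, the same setup as the last one.

>>> carry_out(
  increments=[
    [0,0,0,0,0,-15,1],
    [0,0,0,0,0,-35,1],
    [0,0,0,0,0,-55,1],
    [0,0,0,0,0,-75,1],
    [0,0,0,0,0,-95,1],
    [0,0,0,0,0,-108,1],
    [0,0,0,0,0,-113,1],
    [0,0,0,-5,0.5,-113,1],
    [0,0,0,-11,1,-113,1],
    [0,0,0,-15,1.4,-113,1],
    [0,0,0,-19,1.7,-113,1],
    [0,0,0,-22,2,-113,1],
    [0,0,0,-26,2.4,-113,1],
    [0,0,0,-30,2.7,-113,1],
    [0,0,0,-34,3.1,-113,1],
    [0,0,0,-38,3.5,-113,1],
    [0,0,0,-42,3.8,-113,1],
    [0,0,0,-46,4.2,-113,1],
    [0,0,0,-50,4.5,-113,1],
    [0,0,0,-54,4.9,-113,1],
  ],
)

```text
clock: 11.35
tool_pos: [0.539, 0.1741, 0.0736]
orientation: [-180.0, -0.0, 84.8]
force: [-0.8, 0.3, 0.1]
opening: 0.0001
```

>>> carry_out(
  increments=[
    [0,0,0,-3,0.3,0,1],
    [0,0,0,-3,0.3,0,1],
    [0,0,0,3,-0.3,0,1],
    [0,0,0,15,-1.4,0,1],
    [0,0,0,30,-2.7,5,1],
    [0,0,0,40,-3.6,25,1],
    [0,0,0,40,-3.6,60,1],
    [0,0,0,40,-3.6,100,1],
    [0,0,0,40,-40,120,1],
    [0,0,0,40,-90,120,1],
    [0,0,0,40,-110,120,1],
    [0,0,0,40,-110,120,1],
    [0,0,0,40,-110,120,1],
    [0,0,0,40,-110,120,1],
  ],
)

```text
clock: 13.1
tool_pos: [0.5795, 0.0649, 0.1934]
orientation: [-180.0, 0.0, 84.8]
force: [0.5, 0.6, 0.5]
opening: 0.0004
```

Run:
```python
from h import *
p=shot("wrist"); cv2.imwrite("pics/w4.png",p["pixels"]); o=ctrl.get_obs(); print(o["clock"],o["tool_pos"],o["force"])
for n in ("top","scene"):
    p=shot(n)
    for l in ("dowel","offcut","plug","hammer","nail_jar","loose_disc","stop_block"):
        print(n,l,[(np.round(d["centre"],3).tolist(),round(d["confidence"],2)) for d in ctrl.search_frame(p,l)][:1])
```

```text
13.15 [0.57943901 0.06486888 0.19336035] [-0.35999941  0.00450703  0.54895931]
top dowel [([0.514, -0.041, 0.061], 0.46)]
top offcut [([0.526, 0.12, 0.052], 0.64)]
top plug []
top hammer [([0.394, -0.426, 0.022], 0.95)]
top nail_jar [([0.54, -0.424, 0.083], 0.69)]
top loose_disc [([0.496, -0.044, 0.083], 0.4)]
top stop_block [([0.528, 0.065, 0.062], 0.52)]
scene dowel [([0.525, 0.017, 0.056], 0.45)]
scene offcut [([0.607, 0.45, 0.034], 0.59)]
scene plug []
scene hammer [([0.418, -0.394, 0.022], 0.88)]
scene nail_jar [([0.556, -0.422, 0.055], 0.88)]
scene loose_disc [([0.459, 0.414, 0.021], 0.63)]
scene stop_block [([0.606, 0.45, 0.03], 0.74)]
```

View pics/w4.png

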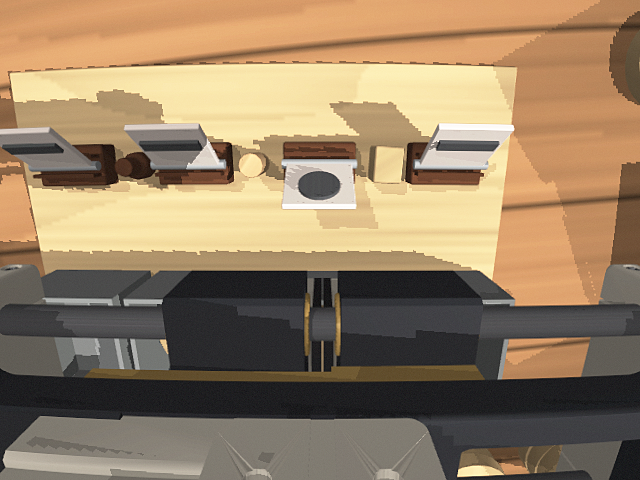

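The four tags now show bar (40,145), bar (170,140), boss at the full bin (320,185) and bar (465,140). The small pieces are standing in place and the gripper is clear, so I'm handing in.

```bash
python3 -c "
from plant import ctrl
print(ctrl.close_job())"
```

```text
the job is handed in; nothing more can be done
None
```

Two tags were wrong: the leftmost one (+y) and the third one along. I pushed both over with the closed fingertips from the bin side, so they now read not full. I left alone the tags that were already right: the full bin's (second from +y) and the empty bin's (rightmost). The job was handed in at about 13 s of the 48 s allowed.

**Last checks**
- **Tags:** the final wrist picture shows bar, bar, boss, bar, with the boss at the full bin. Each tag looks fully over. I judged this by eye and did not measure the angles.
- **Loose things:** the dowel, plug and offcut are standing between the tags as before. The scene camera's hammer, jar, loose disc and stop block positions agree with the start to about 2 mm.
- **Forces:** the force readings at the end of each move stayed around 1 N. I did not record the force during the pushes. The gripper was clear of everything, about 0.19 m above the bench.

**Checks that disagreed:** in the last check the detector found no plug in either view. It also gave some low-confidence false hits, such as "dowel", "loose_disc" and "stop_block" on the tags and "offcut" on the stop block. For the pieces between the tags I relied on the wrist picture instead.

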